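# Feel along the glue seam of an arched rail

### The arm

A 6-joint arm with a two-finger parallel gripper is mounted at the origin on the work surface. World frame = base frame: x ahead of the robot, y to its left, z up, the work surface at z = 0. Lengths are in m, angles in rad, forces in N, time in s.
With the tool pointing down it reaches from about 0.275 to 0.85 m from the base axis. Payload 5.2 kg.
Tool frame: the origin (TCP) lies midway between the tips of the shut fingers; the grasp point (between the pads) lies 19 mm behind it; z points along the fingers, y is the line along which they close (so a half turn about z gives the same grasp; the last joint's range is limited). The gripper opens to 85 mm and grips with 20 to 120 N. Pads are 22 mm wide; open, the fingers measure 114 mm over their backs; the gripper's body (76 mm by 85 mm) begins 54 mm behind the grasp point. The pads swing forward as they close: fully open they stand 13 mm farther back than shut.
Start: joints at [-1.464, 0.259, 1.535, -0, 1.348, -0.203], TCP at [0.168, -0.524, 0.231] pointing down, gripper open.
Joint ranges: [-3.14, 3.14], [-0.91, 2.08], [0.19, 2.58], [-1.22, 4.36], [0.22, 2.71], [-3.12, 3.12]. Speed limits (rad/s): [2.57, 2.57, 3.14, 3.14, 3.14, 3.14].

### API

Orientations are given as a unit quaternion [w, x, y, z].
In Python, from station import arm, vision, ticket gives the robot as it stands.
- The arm moves only by the shell command python3 -m crank 'ROWS' [FORCE]. ROWS is JSON, a list of rows, each a list of 7 numbers: the shift along the tool's x, y, z normalised to -1 to 1, where 1 is 1 m, then the turn, a rotation vector about the tool's x, y, z normalised to -1 to 1, where 1 is 90 degrees, then the opening, from -1 (shut) to 1 (fully open). In form: [[dx, dy, dz, ax, ay, az, claw], ...]. A call has 1 to 20 rows; each row is the pose to reach, as a shift and turn from the pose commanded when the call began, along the tool's axes at that moment; what a row does not reach only later rows make up. A row lasts 1/12 s, in which the tool goes at most 41.7 mm and 7.16 degrees, less where a joint would pass 70% of its speed; a pose out of reach is approached as far as the arm can. A call with a number of a shift or a turn outside -1 to 1 is refused whole. A call with a gripper value outside its range is refused whole. The fingers move at their own pace and stop on an object; FORCE is the grip in N (left out, the last holds). Time passes only in rows, so rows that repeat a pose let the fingers close. It gives the time, the measured TCP pose, the force, the opening and the grip force at its end, in the units of the state.
- arm.get_obs(): the state, without advancing time (a new reading comes with each control period).
- vision.read_camera(name): name is "scene" or "top" or "wrist"; returns (picture, depth): 384x512x3 uint8, red, green, blue; 384x512 float32, m along the optical axis (not along the pixel's ray), 0 where there is no reading.
- vision.camera_params(name): a dict with "K" (3x3 intrinsics, pixels), "eye" and "rotation" of the camera in the world; the wrist camera has in their place "hand_eye" (4x4, takes a point from camera to tool coordinates, whose origin is the TCP and whose axes are the flange's). Camera axes: x right, y down, z forward; pixel columns grow to the right and rows downward; lengths in m; the calibration is good to about 2 mm. A picture is of the moment at which its call begins: read the wrist's pose just before it. camera_params takes no time and is no camera call.
- ticket.close_job(): hands the job in; it is judged then, once.
Trained networks look in the newest picture that a camera, given by its name, has taken for a name from the list of things; names that differ only in an ending like _2 or _b are one class to them, and where a whole thing is asked for, a point or a joint stands for the part that bears it (a point fixed in the world has none). Each returns a list of dicts, best first, with "conf" (0 to 1); they miss things now and then, are a little off and sometimes report something else, mostly with a low value. They report only what shows in the picture. A call takes as long as a camera call.
- vision.trace(camera, query): "mask" (384x512 bool, what is visible of it).
- vision.tip_of(camera, query): "centre" ([x, y, z] in m, in the coordinates of the camera as it stood for that picture, good to about 4 mm: a listed point, or the origin of a listed thing).
The state is a dict: "t": time; "joint_pos": joint angles; "dq": joint speeds; "joint_torque": joint torques, N m; "tool_pos": TCP position; "ee_rot": TCP orientation; "wrist_force": force on the tool from outside, world axes, zero at the start; "torque": the same for the moment, N m; "width": opening from 0.0 (shut) to 1.0 (fully open); "grip_force": force on a finger pad.
Only numpy, scipy, OpenCV 4.12 (cv2) and the standard library are available. Lean on these libraries where they do the work, as an engineer would, in place of code of your own. Each camera call takes 0.05 s, during which the arm holds its last target. There are 200 camera calls.

### The job

Check the glue seam of the arched wooden rail that lies in the jig: run the tips of the closed fingers gently along the thin seam line on its top face, following the curve all the way from the end with the tenon (the narrow tongue) to the plain end. Finish, and leave the program, with the fingertips still resting lightly on the seam at the plain end. Only touch the rail, never lift it or push it out of place, and leave the glue bottle, sanding block and tape measure where they are.

Things in the scene. Friction and masses are not known exactly. Their poses are not given: they have to be found in the camera images.
- rail: arched rail of light wood, 26 mm thick, 48 wide, 280 long along its arc of 200 mm radius (at the seam, mid-width), 0.4 kg, loose in the jig; top 58 mm above the table. Origin at underside level, 25 mm inside the crown of the seam; z up, x from hollow side to crown, y to the tenon end. Tenon 22 wide, 26 long, 12 thick at the +y end; the -y end is plain, square. Thin dark seam on top.
- jig: white jig board, 180 x 340 x 12 mm, fixed; axes as the rail, origin on the table below the rail's, 20 mm towards +x from the board's middle. Five sprung pads carry the rail, 32 mm above the table: under a fingertip it gives 0.7 mm per N at mid-arc, 2 at the ends, at most 14 mm; 2 to 5 N is gentle, over 15 N too hard. Four pegs (tops at 42 mm) beside it and a stop block past the plain end (44 mm).
- seam0 (a point): point 0 of 9 on the glue seam, on the top face of the rail (moves with it); 12 mm of arc before the shoulder where the tenon begins: the start of the trace. The trace is judged by the point between the finger pads, seen from above: keep the fingers shut and pointing straight down
- seam1 (a point): point 1 of 9 on the glue seam, on the top face of the rail (moves with it)
- seam2 (a point): point 2 of 9 on the glue seam, on the top face of the rail (moves with it)
- seam3 (a point): point 3 of 9 on the glue seam, on the top face of the rail (moves with it)
- seam4 (a point): point 4 of 9 on the glue seam, on the top face of the rail (moves with it)
- seam5 (a point): point 5 of 9 on the glue seam, on the top face of the rail (moves with it)
- seam6 (a point): point 6 of 9 on the glue seam, on the top face of the rail (moves with it)
- seam7 (a point): point 7 of 9 on the glue seam, on the top face of the rail (moves with it)
- seam8 (a point): point 8 of 9 on the glue seam, on the top face of the rail (moves with it); 12 mm of arc before the plain square end: the finish of the trace
- glue: small glue bottle, 42 mm across, 95 mm tall, standing loose on the jig board in the hollow of the arch, about 100 mm from the seam; origin at the centre of its underside. Leave alone.
- sander: sanding block of cork and rubber, 45 x 85 x 30 mm, loose on the table outside the arch; origin at the centre of its underside. Leave alone.
- tape: tape measure, about 42 x 76 x 45 mm, loose on the table outside the arch; origin at the centre of its underside. Leave alone.

How it is judged:
By the outcome, as a careful person would: the job done as asked, in the order asked, and still so for the second after the job is handed in, while the arm keeps its last pose, push and grip.
It also fails if it takes over 45 s, if anything falls off the work surface, if the arm or the gripper's body presses on something with over 40 N, if the wrist force passes 120 N, or if a joint passes its speed limit or range.

## Working session

There is one attempt and no reset: what is moved stays moved. The work goes in short steps, Python scripts to look and compute and a shell command to move; the robot and the scene stay as the last step left them, time stands still between calls to the robot, and variables do not carry over. Pictures are saved under pics/ and viewed, at most 10 in all, crops included, and the job is handed in when it is done.

```bash
mkdir -p pics; ls; cat > h.py <<'E'
import numpy as np, cv2
from station import arm, vision, ticket
def look(c,name=None):
    im,d=vision.read_camera(c)
    if name: cv2.imwrite('pics/'+name,im[:,:,::-1])
    return im,d
def world(c,p):
    P=vision.camera_params(c)
    return np.array(P['rotation'])@np.array(p)+np.array(P['eye'])
E
python3 - <<'E'
from h import *
o=arm.get_obs();print(o)
for c in ('top','scene'):
    im,d=look(c,c+'0.png')
    P=vision.camera_params(c);print(c,P['eye'],np.round(P['rotation'],3).tolist(),P['K'][0][0])
    for q in ['rail','jig','glue','sander','tape']+['seam%d'%i for i in range(9)]:
        r=vision.tip_of(c,q)
        print(q,[(round(x['conf'],2),np.round(world(c,x['centre']),4).tolist()) for x in r[:2]])
E
```

```text
pics
{'t': 0.0, 'joint_pos': array([-1.46378196e+00,  2.59376247e-01,  1.53609149e+00,  2.83374200e-05,
        1.34800387e+00, -2.02834395e-01]), 'dq': array([-0.00017244, -0.00030548, -0.0011573 , -0.0001506 ,  0.00104284,
       -0.000206  ]), 'joint_torque': array([-1.55732367e-03, -4.46043777e+01, -2.90566939e+01, -2.10100848e-04,
        1.18952722e-02, -7.82388980e-06]), 'tool_pos': array([ 0.16765907, -0.52326614,  0.23045343]), 'ee_rot': array([-9.37732664e-04,  9.88023251e-01,  1.54302210e-01,  5.87926363e-05]), 'wrist_force': array([-0.55522464,  0.52915268, -0.23595364]), 'torque': array([ 0.05920328, -0.02282821,  0.00930408]), 'grip_force': 0.0, 'width': 0.9970034790089706}
top [0.48017799 0.04695889 0.76131237] [0.033, -0.698, 0.714, -0.047] 373.0493671636727Traceback (most recent call last):
  File "<stdin>", line 8, in <module>
  File "h.py", line 9, in world
    return np.array(P['rotation'])@np.array(p)+np.array(P['eye'])
           ~~~~~~~~~~~~~~~~~~~~~~~^~~~~~~~~~~~
ValueError: matmul: Input operand 1 has a mismatch in its core dimension 0, with gufunc signature (n?,k),(k,m?)->(n?,m?) (size 3 is different from 4)
```

```bash
cat > h.py <<'E'
import numpy as np, cv2
from scipy.spatial.transform import Rotation as R
from station import arm, vision, ticket
def rot(q): return R.from_quat(np.roll(q,-1)).as_matrix()
def look(c,name=None):
    im,d=vision.read_camera(c)
    if name: cv2.imwrite('pics/'+name,im[:,:,::-1])
    return im,d
def world(c,p):
    P=vision.camera_params(c)
    return rot(P['rotation'])@np.array(p)+np.array(P['eye'])
E
python3 - <<'E'
from h import *
for c in ('top','scene'):
    im,d=look(c,c+'0.png')
    np.savez('/tmp/'+c,im=im,d=d)
    for q in ['rail','glue','sander','tape']+['seam%d'%i for i in range(9)]:
        r=vision.tip_of(c,q)
        print(c,q,[(round(x['conf'],2),np.round(world(c,x['centre']),4).tolist()) for x in r[:2]])
E
```

```text
top rail [(0.95, [0.5656, -0.0225, 0.0297])]
top glue [(0.7, [0.6333, -0.0442, 0.012])]
top sander [(0.86, [0.4866, 0.099, 0.0006])]
top tape [(0.9, [0.415, -0.0665, 0.0058])]
top seam0 [(0.96, [0.5531, 0.0142, 0.0584]), (0.9, [0.5382, -0.0152, 0.0575])]
top seam1 [(0.96, [0.5531, 0.0142, 0.0584]), (0.9, [0.5382, -0.0152, 0.0575])]
top seam2 [(0.96, [0.5531, 0.0142, 0.0584]), (0.9, [0.5382, -0.0152, 0.0575])]
top seam3 [(0.96, [0.5531, 0.0142, 0.0584]), (0.9, [0.5382, -0.0152, 0.0575])]
top seam4 [(0.96, [0.5531, 0.0142, 0.0584]), (0.9, [0.5382, -0.0152, 0.0575])]
top seam5 [(0.96, [0.5531, 0.0142, 0.0584]), (0.9, [0.5382, -0.0152, 0.0575])]
top seam6 [(0.96, [0.5531, 0.0142, 0.0584]), (0.9, [0.5382, -0.0152, 0.0575])]
top seam7 [(0.96, [0.5531, 0.0142, 0.0584]), (0.9, [0.5382, -0.0152, 0.0575])]
top seam8 [(0.96, [0.5531, 0.0142, 0.0584]), (0.9, [0.5382, -0.0152, 0.0575])]
scene rail [(0.87, [0.5605, -0.0232, 0.0312])]
scene glue [(0.96, [0.6323, -0.0426, 0.0052])]
scene sander [(0.72, [0.4896, 0.0984, -0.0011])]
scene tape [(0.68, [0.4121, -0.0682, -0.002])]
scene seam0 [(0.97, [0.5261, -0.0419, 0.056]), (0.71, [0.5264, -0.1405, 0.0607])]
scene seam1 [(0.97, [0.5261, -0.0419, 0.056]), (0.71, [0.5264, -0.1405, 0.0607])]
scene seam2 [(0.97, [0.5261, -0.0419, 0.056]), (0.71, [0.5264, -0.1405, 0.0607])]
scene seam3 [(0.97, [0.5261, -0.0419, 0.056]), (0.71, [0.5264, -0.1405, 0.0607])]
scene seam4 [(0.97, [0.5261, -0.0419, 0.056]), (0.71, [0.5264, -0.1405, 0.0607])]
scene seam5 [(0.97, [0.5261, -0.0419, 0.056]), (0.71, [0.5264, -0.1405, 0.0607])]
scene seam6 [(0.97, [0.5261, -0.0419, 0.056]), (0.71, [0.5264, -0.1405, 0.0607])]
scene seam7 [(0.97, [0.5261, -0.0419, 0.056]), (0.71, [0.5264, -0.1405, 0.0607])]
scene seam8 [(0.97, [0.5261, -0.0419, 0.056]), (0.71, [0.5264, -0.1405, 0.0607])]
```

View pics/top0.png

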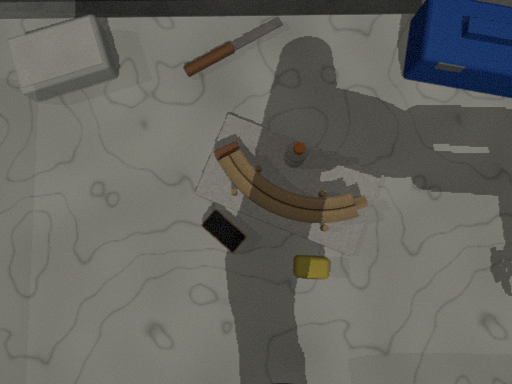

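The top view shows the arched rail: plain end against the brown stop block near (228,152), tenon near (362,203), with the dark seam between. The glue bottle is at (299,150), the sander at (223,230) and the tape at (312,267).

```bash
cat >> h.py <<'E'
from scipy.optimize import least_squares
def cam(c,o=None):
    P=vision.camera_params(c)
    if 'hand_eye' in P:
        T=np.array(P['hand_eye']);Rt=rot(o['ee_rot'])
        return np.array(P['K']),Rt@T[:3,:3],Rt@T[:3,3]+o['tool_pos']
    return np.array(P['K']),rot(P['rotation']),np.array(P['eye'])
def onplane(uv,C,z=0.058):
    K,Rm,e=C
    r=np.c_[uv,np.ones(len(uv))]@np.linalg.inv(K).T@Rm.T
    return e+r*((z-e[2])/r[:,2])[:,None]
def cloud(d,C):
    v,u=np.mgrid[:384,:512];K,Rm,e=C
    uv=np.c_[u.ravel(),v.ravel(),np.ones(u.size)]@np.linalg.inv(K).T*d.reshape(-1,1)
    return (uv@Rm.T+e).reshape(384,512,3)
def fitc(p,r=0.2,c0=(0.74,0.07)):   # circle of known radius
    f=least_squares(lambda c:np.hypot(*(p-c).T)-r,c0,loss='soft_l1',f_scale=.002)
    return f.x,f.fun.std()
E
python3 - <<'E'
from h import *
for c in ('top','scene'):
    z=np.load('/tmp/%s.npz'%c);im,d=z['im'],z['d'];C=cam(c)
    X=cloud(d,C)
    look(c); m=vision.trace(c,'rail')[0]['mask']
    pz=X[m];print(c,m.sum(),'z med',np.median(pz[:,2]),np.percentile(pz[:,2],[5,95]))
    mm=m&(abs(X[...,2]-.058)<.008)
    v,u=np.nonzero(mm);p=onplane(np.c_[u,v],C)[:,:2]
    # annulus mid fit
    cen,s=fitc(p,c0=(0.73,-0.1));print('centre',cen,s)
    rr=np.hypot(*(p-cen).T);a=np.unwrap(np.arctan2(*(p-cen).T[::-1])%(2*np.pi))
    print('r pct',np.percentile(rr,[2,50,98]),'ang',np.degrees([a.min(),a.max()]))
    # dark seam within mid radii
    g=cv2.cvtColor(im,cv2.COLOR_RGB2GRAY).astype(float)[v,u]
    sel=abs(rr-.2)<.012;pts=[]
    for b in np.arange(np.percentile(a,3),np.percentile(a,97),.03):
        k=np.nonzero(sel&(abs(a-b)<.02))[0]
        if len(k)>8:
            w=np.clip(np.median(g[k])-g[k]-5,0,None)
            if w.sum()>0: pts.append((w[:,None]*p[k]).sum(0)/w.sum())
    cs,s=fitc(np.array(pts),c0=cen);print('seam centre',cs,s,len(pts))
    for x in vision.tip_of(c,'seam0'): 
        q=world(c,x['centre']);print(round(x['conf'],2),np.round(q,4),'r',np.hypot(*(q[:2]-cen)),'ang',np.degrees(np.arctan2(*(q[:2]-cen)[::-1]))%360)
    big=cv2.resize(im[130:260,180:380] if c=='top' else im[v.min()-20:v.max()+20,u.min()-20:u.max()+20],None,fx=4 if c=='top' else 3,fy=4 if c=='top' else 3,interpolation=cv2.INTER_CUBIC)
    cv2.imwrite('pics/crop_%s.png'%c,big[:600,:800,::-1])
E
```

```text
top 3812 z med 0.05753918225237614 [0.0537616  0.05957937]
centre [ 0.71911071 -0.09208016] 0.013460555810279355
r pct [0.17620503 0.19994394 0.22149189] ang [116.42534931 203.61550487]
seam centre [ 0.72110132 -0.09369385] 0.0004887318074793392 45
0.95 [0.6236 0.0777 0.059 ] r 0.19479290285541448 ang 119.37474857067916
0.94 [ 0.5233 -0.0762  0.0615] r 0.19643454683392025 ang 175.36360687411485
0.85 [ 0.5373 -0.0184  0.055 ] r 0.1961827856794782 ang 157.94603058910047
0.84 [0.573  0.0371 0.054 ] r 0.19498429145657326 ang 138.52712271467522
0.79 [0.5474 0.0157 0.0585] r 0.20275838943797128 ang 147.88165470107708
0.78 [ 0.5205 -0.1086  0.0549] r 0.19933471761810068 ang 184.74319779261663
0.77 [0.5925 0.0626 0.06  ] r 0.19988396114978943 ang 129.29588333798588
0.59 [ 0.5246 -0.1409  0.0578] r 0.20058383427930018 ang 194.09328884328212
0.58 [ 0.5284 -0.0458  0.0576] r 0.19629993803007273 ang 166.35607400076967Traceback (most recent call last):
  File "<stdin>", line 5, in <module>
IndexError: list index out of range
```

View pics/crop_top.png

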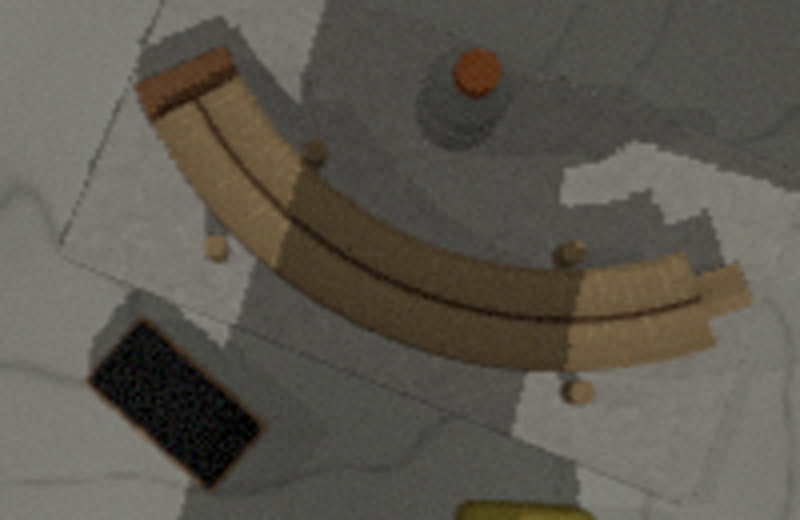

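The crop confirms it: the seam runs from (700,298) at the tenon shoulder to (195,95) at the stop block. The seam circle fits to 0.5 mm and the nine points sit 9.2° apart, as they should. Next I move above mid-arc with the fingers closing and check with the wrist camera.

```bash
python3 -m crank '[[0.507,-0.371,-0.05,0,0,0,-1],[0.507,-0.371,-0.05,0,0,0,-1],[0.507,-0.371,-0.05,0,0,0,-1],[0.507,-0.371,-0.05,0,0,0,-1],[0.507,-0.371,-0.05,0,0,0,-1],[0.507,-0.371,-0.05,0,0,0,-1],[0.507,-0.371,-0.05,0,0,0,-1],[0.507,-0.371,-0.05,0,0,0,-1],[0.507,-0.371,-0.05,0,0,0,-1],[0.507,-0.371,-0.05,0,0,0,-1],[0.507,-0.371,-0.05,0,0,0,-1],[0.507,-0.371,-0.05,0,0,0,-1],[0.507,-0.371,-0.05,0,0,0,-1],[0.507,-0.371,-0.05,0,0,0,-1],[0.507,-0.371,-0.05,0,0,0,-1],[0.507,-0.371,-0.05,0,0,0,-1],[0.507,-0.371,-0.05,0,0,0,-1],[0.507,-0.371,-0.05,0,0,0,-1],[0.507,-0.371,-0.05,0,0,0,-1]]' 20
python3 - <<'E'
from h import *
o=arm.get_obs();print(o)
im,d=look('wrist','wrist0.png');np.savez('/tmp/wrist',im=im,d=d,q=o['ee_rot'],p=o['tool_pos'])
C=cam('wrist',o);K,Rm,e=C;print(e)
for x in vision.tip_of('wrist','seam0'):
    q=Rm@np.array(x['centre'])+e;print(round(x['conf'],2),np.round(q,4))
m=vision.trace('wrist','rail');print(len(m))
if m: np.save('/tmp/wm',m[0]['mask'])
E
```

```text
t: 3.33
tool_pos: [0.5367, -0.0169, 0.2811]
ee_rot: [0.0, 0.988, 0.154, -0.0]
wrist_force: [-0.1, 0.2, -0.0]
width: -0.002
grip_force: 0.0
{'t': 3.3333, 'joint_pos': array([-2.38933745e-01,  2.06899239e-01,  1.48074529e+00, -6.35784246e-04,
        1.45476812e+00,  1.02302516e+00]), 'dq': array([-0.01771317, -0.00609102,  0.00500457,  0.00189771, -0.00189668,
        0.00339559]), 'joint_torque': array([ 8.24001543e-01, -4.23441947e+01, -3.02572346e+01,  6.38171495e-02,
       -1.06835642e-02, -2.74876045e-03]), 'tool_pos': array([ 0.53670858, -0.01692562,  0.28106085]), 'ee_rot': array([ 1.34480423e-04,  9.88095290e-01,  1.53842226e-01, -4.99702649e-04]), 'wrist_force': array([-0.0937658 ,  0.18155784, -0.01612734]), 'torque': array([ 0.01034453, -0.00949508, -0.01142259]), 'grip_force': 0.0, 'width': -0.0017948955944341919}
[0.61800085 0.00898271 0.42496733]
0.9 [0.6165 0.0785 0.0615]
0.84 [ 0.5281 -0.0497  0.0576]
0.82 [0.5524 0.0115 0.059 ]
0.81 [ 0.5201 -0.1393  0.0567]
0.76 [0.5684 0.0381 0.0598]
0.64 [ 0.5204 -0.1072  0.0546]
0.6 [0.5917 0.0581 0.0571]
0.59 [ 0.5224 -0.0769  0.0565]
0.56 [ 0.5341 -0.0129  0.0572]
0
```

View pics/wrist0.png

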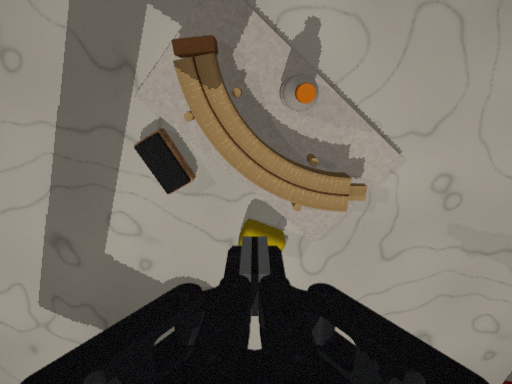

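The wrist view shows the whole seam, from (347,194) at the tenon shoulder to (197,60) near the stop block. The fingers are shut, and nothing lies close to the path. Next I fit the seam in this view.

```bash
python3 - <<'E'
from h import *
z=np.load('/tmp/wrist.npz');o=dict(ee_rot=z['q'],tool_pos=z['p'])
def rim(a,r,c): return c+r*np.c_[np.cos(a),np.sin(a)]
def seam(c,im,C,c0):
    g=cv2.GaussianBlur(cv2.cvtColor(im,cv2.COLOR_RGB2GRAY),(0,0),.6).astype(np.float32)
    K,Rm,e=C;pts=[];rs=np.arange(.188,.2125,.0005)
    for it in range(2):
        pts=[]
        for a in np.radians(np.arange(121,193.5,1.5)):
            P=np.c_[c0+rs[:,None]*[np.cos(a),np.sin(a)],np.full(len(rs),.058)]
            q=(P-e)@Rm@K.T;uv=(q[:,:2]/q[:,2:]).astype(np.float32)
            s=cv2.remap(g,uv[:,:1],uv[:,1:],cv2.INTER_CUBIC)[:,0]
            w=np.clip(np.median(s)-s-.4*(np.median(s)-s.min()),0,None)
            pts.append(P[0,:2]*0+c0+(w*rs).sum()/w.sum()*np.array([np.cos(a),np.sin(a)]))
        pts=np.array(pts);c0,s=fitc(pts,c0=c0)
    print(c,'centre',np.round(c0,4),'rms',s);return c0
c0=np.array([.7211,-.0937])
T={c:np.load('/tmp/%s.npz'%c)['im'] for c in('top','scene')}
ct=seam('top',T['top'],cam('top'),c0);cw=seam('wrist',z['im'],cam('wrist',o),c0)
try: cs=seam('scene',T['scene'],cam('scene'),c0)
except Exception as e: print(e)
top=np.array([[.6236,.0777],[.5233,-.0762],[.5373,-.0184],[.573,.0371],[.5474,.0157],[.5205,-.1086],[.5925,.0626],[.5246,-.1409],[.5284,-.0458]])
wr=np.array([[.6165,.0785],[.5281,-.0497],[.5524,.0115],[.5201,-.1393],[.5684,.0381],[.5204,-.1072],[.5917,.0581],[.5224,-.0769],[.5341,-.0129]])
ang=lambda p,c:np.degrees(np.arctan2(*(p-c).T[::-1]))%360
for p,c in((top,ct),(wr,cw)): print('mid ang',ang(p,c).mean(),ang(p,c).std())
# shoulder/plain end by depth on top/wrist: angular extent at radius offset 0.012
for n,C,d,c in(('top',cam('top'),np.load('/tmp/top.npz')['d'],ct),('wrist',cam('wrist',o),z['d'],cw)):
    X=cloud(d,C).reshape(-1,3);X=X[(abs(X[:,2]-.058)<.006)&(d.ravel()>0)]
    r=np.hypot(*(X[:,:2]-c).T);a=ang(X[:,:2],c)
    for lo,hi in((.18,.187),(.213,.219)):
        k=a[(r>lo)&(r<hi)&(a>100)&(a<215)];print(n,lo,np.percentile(k,[0.5,99.5]))
E
```

```text
top centre [ 0.7211 -0.0937] rms 0.0007638663925293634
wrist centre [ 0.7202 -0.0923] rms 0.0006446528730188594
scene centre [ 0.7215 -0.0921] rms 0.0010331384180218349
mid ang 156.88557489075592 23.715677431420442
mid ang 157.4197800364213 23.27282000903371
top 0.18 [117.00729208 196.39961063]
top 0.213 [117.20023227 196.36016228]
wrist 0.18 [116.85982148 196.8718604 ]
wrist 0.213 [117.08356868 196.83640255]
```

All three views agree to about 1.5 mm: centre (0.7209, -0.0927), seam0 at 193.6° and seam8 at 120.2°. Now the approach to seam0.

```bash
cat > plan.py <<'E'
from h import *
import sys
# usage: plan.py a0 z0 a1 z1 n : tool-axis rows from the current pose along the arc, n steps (a in seam index 0..8)
a0,z0,a1,z1=map(float,sys.argv[1:5]);n=int(sys.argv[5])
C=np.array([.7209,-.0927]);o=arm.get_obs();p=o['tool_pos'];M=rot(o['ee_rot'])
i=(p[:2]-C);print('t %.2f idx %.2f rad err mm %.1f z %.4f F %s'%(o['t'],(193.6-np.degrees(np.arctan2(i[1],i[0]))%360)/9.17,(np.hypot(*i)-.2)*1e3,p[2],np.round(o['wrist_force'],1)))
print('tilt',np.round(M[:,2],4),'yaw',np.degrees(np.arctan2(M[1,0],M[0,0])))
for k in np.linspace(0,1,n+1)[1:]:
    a=np.radians(193.6-9.17*(a0+(a1-a0)*k));q=np.r_[C+.2*np.array([np.cos(a),np.sin(a)]),z0+(z1-z0)*k]
    print(np.round(M.T@(q-p),4).tolist())
E
python3 plan.py 0 .07 0 .07 1
```

```text
t 3.48 idx 3.91 rad err mm -1.1 z 0.2814 F [-0.6 -0.3 -0.3]
tilt [-2.e-04 -2.e-04 -1.e+00] yaw 17.62161653615015
[-0.0469, 0.1135, 0.2114]
```

```bash
python3 -m crank '[[-0.047,0.1135,0.05,0,0,0,-1],[-0.047,0.1135,0.05,0,0,0,-1],[-0.047,0.1135,0.05,0,0,0,-1],[-0.047,0.1135,0.05,0,0,0,-1],[-0.047,0.1135,0.211,0,0,0,-1],[-0.047,0.1135,0.211,0,0,0,-1],[-0.047,0.1135,0.211,0,0,0,-1],[-0.047,0.1135,0.211,0,0,0,-1],[-0.047,0.1135,0.211,0,0,0,-1],[-0.047,0.1135,0.211,0,0,0,-1],[-0.047,0.1135,0.211,0,0,0,-1],[-0.047,0.1135,0.211,0,0,0,-1]]'
python3 - <<'E'
from h import *
o=arm.get_obs()
im,d=look('top');o=arm.get_obs()
K,Rm,e=cam('top');q=(o['tool_pos']-e)@Rm@K.T;print(q[:2]/q[2])
cv2.imwrite('pics/hover.png',cv2.resize(im[150:250,270:400],None,fx=5,fy=5,interpolation=cv2.INTER_CUBIC)[:,:,::-1])
E
python3 plan.py 0 .052 0 .052 1
```

```text
t: 4.48
tool_pos: [0.5293, -0.1395, 0.0733]
ee_rot: [0.002, 0.988, 0.154, 0.002]
wrist_force: [0.5, 0.3, 0.5]
width: -0.002
grip_force: 0.0
[350.03152475 203.98143762]
t 4.53 idx -0.01 rad err mm -2.7 z 0.0733 F [ 0.1  0.  -0.5]
tilt [ 0.0049 -0.0024 -1.    ] yaw 17.74050170503413
[-0.0028, -0.0006, 0.0213]
```

View pics/hover.png

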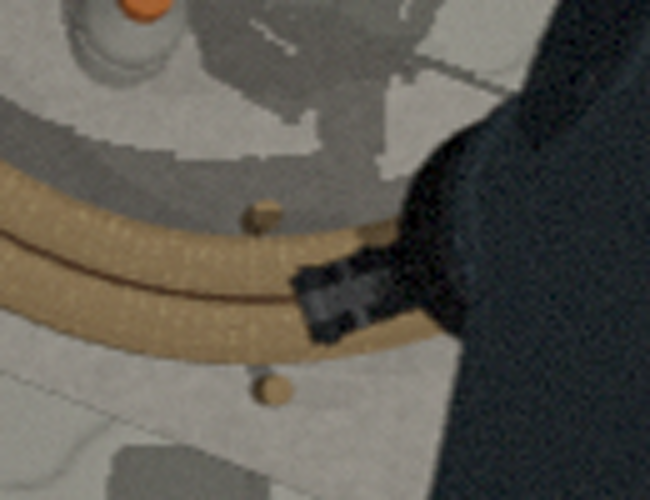

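The picture shows the fingertips over the seam line at about (345,300) in the crop, near the tenon end. The arm is still settling, so I hold briefly before descending.

```bash
python3 -m crank '[[0,0,0,0,0,0,-1],[0,0,0,0,0,0,-1],[0,0,0,0,0,0,-1],[0,0,0,0,0,0,-1],[0,0,0,0,0,0,-1],[0,0,0,0,0,0,-1]]'
python3 plan.py 0 .058 0 .052 1
```

```text
t: 5.03
tool_pos: [0.5273, -0.1383, 0.0704]
ee_rot: [-0.0, 0.988, 0.154, 0.0]
wrist_force: [-0.4, 0.7, 0.6]
width: 0.002
grip_force: 0.0
t 5.03 idx 0.04 rad err mm -1.1 z 0.0704 F [-0.4  0.7  0.6]
tilt [ 0.  0. -1.] yaw 17.755449339402812
[-0.0012, 0.0011, 0.0184]
```

```bash
python3 -m crank '[[-0.001,0.002,0.006,0,0,0,-1],[-0.001,0.002,0.010,0,0,0,-1],[-0.001,0.002,0.012,0,0,0,-1],[-0.001,0.002,0.0135,0,0,0,-1],[-0.001,0.002,0.0145,0,0,0,-1],[-0.001,0.002,0.0155,0,0,0,-1],[-0.001,0.002,0.016,0,0,0,-1],[-0.001,0.002,0.016,0,0,0,-1],[-0.001,0.002,0.016,0,0,0,-1],[-0.001,0.002,0.016,0,0,0,-1]]'
python3 plan.py 0 .053 1 .053 2
```

```text
t: 5.87
tool_pos: [0.527, -0.1406, 0.0545]
ee_rot: [0.0, 0.988, 0.154, 0.0]
wrist_force: [-2.6, -1.9, 2.8]
width: -0.0
grip_force: 1.2
t 5.87 idx -0.03 rad err mm -0.3 z 0.0545 F [-2.6 -1.9  2.8]
tilt [ 2.e-04 -2.e-04 -1.e+00] yaw 17.75009793976955
[0.0016, -0.0169, 0.0015]
[0.0047, -0.0326, 0.0015]
```

```bash
python3 plan.py 0 .0545 1.5 .0549 12
```

```text
t 5.87 idx -0.03 rad err mm -0.3 z 0.0545 F [-2.6 -1.9  2.8]
tilt [ 2.e-04 -2.e-04 -1.e+00] yaw 17.75009793976955
[0.0001, -0.005, -0.0]
[0.0005, -0.009, -0.0001]
[0.001, -0.0129, -0.0001]
[0.0016, -0.0169, -0.0001]
[0.0022, -0.0208, -0.0002]
[0.003, -0.0248, -0.0002]
[0.0038, -0.0287, -0.0002]
[0.0047, -0.0326, -0.0003]
[0.0056, -0.0365, -0.0003]
[0.0067, -0.0404, -0.0003]
[0.0078, -0.0442, -0.0004]
[0.009, -0.048, -0.0004]
```

```bash
python3 -m crank '[[0,-0.005,0,0,0,0,-1],[0.0005,-0.009,0,0,0,0,-1],[0.001,-0.013,0,0,0,0,-1],[0.0016,-0.017,0,0,0,0,-1],[0.0022,-0.021,0,0,0,0,-1],[0.003,-0.025,-0.0002,0,0,0,-1],[0.0038,-0.0287,-0.0002,0,0,0,-1],[0.0047,-0.0326,-0.0002,0,0,0,-1]]'
python3 plan.py 1.25 .0548 3 .0555 14
```

```text
t: 6.53
tool_pos: [0.5215, -0.1077, 0.0546]
ee_rot: [0.0, 0.988, 0.154, 0.0]
wrist_force: [0.1, -1.6, 3.3]
width: -0.002
grip_force: 1.7
t 6.53 idx 1.01 rad err mm -0.1 z 0.0546 F [ 0.1 -1.6  3.3]
tilt [ 2.e-04 -2.e-04 -1.e+00] yaw 17.758637424873374
[0.0029, -0.0112, -0.0002]
[0.0041, -0.015, -0.0003]
[0.0054, -0.0188, -0.0003]
[0.0068, -0.0226, -0.0004]
[0.0082, -0.0263, -0.0004]
[0.0097, -0.03, -0.0005]
[0.0112, -0.0337, -0.0005]
[0.0129, -0.0373, -0.0006]
[0.0146, -0.041, -0.0006]
[0.0164, -0.0445, -0.0007]
[0.0182, -0.0481, -0.0007]
[0.0202, -0.0516, -0.0008]
[0.0222, -0.0551, -0.0008]
[0.0242, -0.0585, -0.0009]
```

```bash
python3 -m crank '[[0.001,-0.004,0,0,0,0,-1],[0.002,-0.008,-0.0001,0,0,0,-1],[0.003,-0.0112,-0.0002,0,0,0,-1],[0.0041,-0.015,-0.0003,0,0,0,-1],[0.0054,-0.0188,-0.0003,0,0,0,-1],[0.0068,-0.0226,-0.0004,0,0,0,-1],[0.0082,-0.0263,-0.0004,0,0,0,-1],[0.0097,-0.03,-0.0005,0,0,0,-1],[0.0112,-0.0337,-0.0005,0,0,0,-1]]'
python3 plan.py 2.25 .0552 4.125 .0559 15
```

```text
t: 7.28
tool_pos: [0.5219, -0.0721, 0.055]
ee_rot: [-0.0, 0.988, 0.154, -0.0]
wrist_force: [-0.2, -1.7, 4.5]
width: 0.001
grip_force: 1.9
t 7.28 idx 2.13 rad err mm 0.1 z 0.0550 F [-0.2 -1.7  4.5]
tilt [-1.e-04  0.e+00 -1.e+00] yaw 17.75359051791834
[0.0034, -0.0072, -0.0002]
[0.0052, -0.0108, -0.0003]
[0.0071, -0.0143, -0.0003]
[0.009, -0.0178, -0.0004]
[0.011, -0.0213, -0.0004]
[0.013, -0.0247, -0.0005]
[0.0152, -0.0281, -0.0005]
[0.0174, -0.0314, -0.0006]
[0.0196, -0.0347, -0.0006]
[0.022, -0.038, -0.0006]
[0.0244, -0.0412, -0.0007]
[0.0268, -0.0443, -0.0007]
[0.0294, -0.0475, -0.0008]
[0.032, -0.0505, -0.0008]
[0.0346, -0.0535, -0.0009]
```

```bash
python3 -m crank '[[0.0017,-0.0036,-0.0004,0,0,0,-1],[0.0034,-0.0072,-0.0008,0,0,0,-1],[0.0052,-0.0108,-0.001,0,0,0,-1],[0.0071,-0.0143,-0.001,0,0,0,-1],[0.009,-0.0178,-0.001,0,0,0,-1],[0.011,-0.0213,-0.001,0,0,0,-1],[0.013,-0.0247,-0.001,0,0,0,-1],[0.0152,-0.0281,-0.001,0,0,0,-1]]'
python3 plan.py 3.125 .056 5 .056 15
```

```text
t: 7.95
tool_pos: [0.5277, -0.0407, 0.0559]
ee_rot: [-0.0, 0.988, 0.154, -0.0]
wrist_force: [0.1, -2.3, 2.2]
width: 0.003
grip_force: 1.4
t 7.95 idx 3.12 rad err mm 0.0 z 0.0559 F [ 0.1 -2.3  2.2]
tilt [-3.e-04  1.e-04 -1.e+00] yaw 17.750689934399713
[0.0022, -0.0033, -0.0001]
[0.0045, -0.0066, -0.0001]
[0.0068, -0.0099, -0.0001]
[0.0092, -0.0131, -0.0001]
[0.0117, -0.0162, -0.0001]
[0.0142, -0.0193, -0.0001]
[0.0168, -0.0224, -0.0001]
[0.0195, -0.0254, -0.0001]
[0.0222, -0.0283, -0.0001]
[0.0249, -0.0312, -0.0001]
[0.0277, -0.0341, -0.0001]
[0.0306, -0.0369, -0.0001]
[0.0336, -0.0396, -0.0001]
[0.0365, -0.0422, -0.0001]
[0.0396, -0.0448, -0.0001]
```

Force is 2.2 N, slightly low, so I go down 0.4 mm.

```bash
python3 -m crank '[[0.0022,-0.0033,0.0003,0,0,0,-1],[0.0045,-0.0066,0.0004,0,0,0,-1],[0.0068,-0.0099,0.0004,0,0,0,-1],[0.0092,-0.0131,0.0004,0,0,0,-1],[0.0117,-0.0162,0.0004,0,0,0,-1],[0.0142,-0.0193,0.0004,0,0,0,-1],[0.0168,-0.0224,0.0004,0,0,0,-1],[0.0195,-0.0254,0.0004,0,0,0,-1]]'
python3 plan.py 4.125 .0555 6 .055 15
```

```text
t: 8.62
tool_pos: [0.5387, -0.0106, 0.0556]
ee_rot: [-0.0, 0.988, 0.154, -0.0]
wrist_force: [-0.7, -1.2, 3.1]
width: 0.0
grip_force: 1.6
t 8.62 idx 4.13 rad err mm -0.2 z 0.0556 F [-0.7 -1.2  3.1]
tilt [-2.e-04  0.e+00 -1.e+00] yaw 17.75080816950387
[0.0025, -0.003, 0.0001]
[0.0053, -0.0059, 0.0002]
[0.0081, -0.0087, 0.0002]
[0.011, -0.0115, 0.0002]
[0.0139, -0.0142, 0.0003]
[0.0169, -0.0169, 0.0003]
[0.02, -0.0195, 0.0003]
[0.023, -0.022, 0.0004]
[0.0262, -0.0245, 0.0004]
[0.0294, -0.0269, 0.0004]
[0.0326, -0.0293, 0.0005]
[0.0359, -0.0316, 0.0005]
[0.0392, -0.0338, 0.0005]
[0.0426, -0.0359, 0.0006]
[0.046, -0.038, 0.0006]
```

```bash
python3 -m crank '[[0.0025,-0.003,0,0,0,0,-1],[0.0053,-0.0059,0,0,0,0,-1],[0.0081,-0.0087,0,0,0,0,-1],[0.011,-0.0115,0,0,0,0,-1],[0.0139,-0.0142,0.0001,0,0,0,-1],[0.0169,-0.0169,0.0001,0,0,0,-1],[0.02,-0.0195,0.0002,0,0,0,-1],[0.023,-0.022,0.0002,0,0,0,-1]]'
python3 plan.py 5.125 .0555 7 .055 15
```

```text
t: 9.28
tool_pos: [0.554, 0.0173, 0.0554]
ee_rot: [-0.0, 0.988, 0.154, -0.0]
wrist_force: [-1.0, -2.6, 3.4]
width: 0.001
grip_force: 1.7
t 9.28 idx 5.12 rad err mm -0.1 z 0.0554 F [-1.  -2.6  3.4]
tilt [-2.e-04  0.e+00 -1.e+00] yaw 17.749728039596715
[0.0031, -0.0026, -0.0001]
[0.0063, -0.005, -0.0001]
[0.0095, -0.0073, -0.0]
[0.0128, -0.0096, 0.0]
[0.0162, -0.0118, 0.0]
[0.0195, -0.014, 0.0001]
[0.0229, -0.0161, 0.0001]
[0.0264, -0.0181, 0.0001]
[0.0299, -0.02, 0.0002]
[0.0334, -0.0219, 0.0002]
[0.037, -0.0237, 0.0002]
[0.0406, -0.0255, 0.0003]
[0.0442, -0.0271, 0.0003]
[0.0479, -0.0287, 0.0003]
[0.0516, -0.0302, 0.0004]
```

```bash
python3 -m crank '[[0.0031,-0.0026,0,0,0,0,-1],[0.0063,-0.005,0,0,0,0,-1],[0.0095,-0.0073,0.0001,0,0,0,-1],[0.0128,-0.0096,0.0002,0,0,0,-1],[0.0162,-0.0118,0.0003,0,0,0,-1],[0.0195,-0.014,0.0004,0,0,0,-1],[0.0229,-0.0161,0.0005,0,0,0,-1],[0.0264,-0.0181,0.0006,0,0,0,-1]]'
python3 plan.py 6.125 .0548 8 .054 15
```

```text
t: 9.95
tool_pos: [0.5736, 0.0425, 0.0548]
ee_rot: [-0.0, 0.988, 0.154, -0.0]
wrist_force: [-2.0, -1.3, 3.8]
width: 0.003
grip_force: 1.8
t 9.95 idx 6.12 rad err mm -0.0 z 0.0548 F [-2.  -1.3  3.8]
tilt [-2.e-04  0.e+00 -1.e+00] yaw 17.749063889025354
[0.0035, -0.002, 0.0]
[0.007, -0.0039, 0.0001]
[0.0106, -0.0057, 0.0001]
[0.0142, -0.0074, 0.0002]
[0.0179, -0.0091, 0.0002]
[0.0215, -0.0107, 0.0003]
[0.0252, -0.0122, 0.0003]
[0.029, -0.0136, 0.0004]
[0.0327, -0.015, 0.0004]
[0.0365, -0.0163, 0.0005]
[0.0403, -0.0175, 0.0005]
[0.0442, -0.0186, 0.0006]
[0.048, -0.0197, 0.0007]
[0.0519, -0.0207, 0.0007]
[0.0558, -0.0216, 0.0008]
```

```bash
python3 -m crank '[[0.0035,-0.002,0,0,0,0,-1],[0.007,-0.0039,0,0,0,0,-1],[0.0106,-0.0057,0,0,0,0,-1],[0.0142,-0.0074,0,0,0,0,-1],[0.0179,-0.0091,0,0,0,0,-1],[0.0215,-0.0107,0.0001,0,0,0,-1],[0.0252,-0.0122,0.0001,0,0,0,-1],[0.029,-0.0136,0.0001,0,0,0,-1]]'
python3 plan.py 7.125 .0546 8 .0544 7
python3 - <<'E'
from h import *
im,d=look('scene','scene1.png')
E
```

```text
t: 10.62
tool_pos: [0.5971, 0.0643, 0.0546]
ee_rot: [-0.0, 0.988, 0.154, -0.0]
wrist_force: [-0.9, -2.0, 2.9]
width: -0.0
grip_force: 1.4
t 10.62 idx 7.13 rad err mm -0.1 z 0.0546 F [-0.9 -2.   2.9]
tilt [-2.e-04  1.e-04 -1.e+00] yaw 17.74700594768381
[0.0037, -0.0014, 0.0001]
[0.0075, -0.0027, 0.0001]
[0.0113, -0.0039, 0.0001]
[0.0151, -0.005, 0.0002]
[0.019, -0.0061, 0.0002]
[0.0228, -0.0071, 0.0002]
[0.0267, -0.008, 0.0002]
```

View pics/scene1.png

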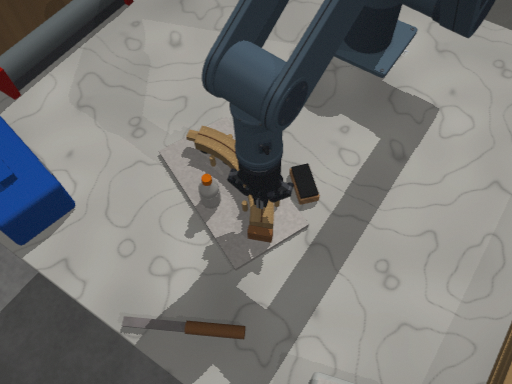

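The rail is in place in the jig, with the stop block at (261,232). The fingers are near (262,200) on the seam, and the bottle at (208,190) and sander at (304,183) are undisturbed. Now the last stretch.

```bash
python3 -m crank '[[0.0037,-0.0014,0.0001,0,0,0,-1],[0.0075,-0.0027,0.0002,0,0,0,-1],[0.0113,-0.0039,0.0003,0,0,0,-1],[0.0151,-0.005,0.0004,0,0,0,-1],[0.019,-0.0061,0.0005,0,0,0,-1],[0.0228,-0.0071,0.0006,0,0,0,-1],[0.0267,-0.008,0.0007,0,0,0,-1],[0.0267,-0.008,0.0007,0,0,0,-1],[0.0267,-0.008,0.0007,0,0,0,-1],[0.0267,-0.008,0.0007,0,0,0,-1]]'
python3 plan.py 8 .054 8 .054 1
python3 - <<'E'
from h import *
im,d=look('top');C=np.array([.7209,-.0927])
P=[world('top',x['centre']) for x in vision.tip_of('top','seam0')]
for p in P: print(np.round(p,4),round(np.degrees(np.arctan2(*(p[:2]-C)[::-1]))%360,1))
cv2.imwrite('pics/end.png',cv2.resize(im[130:260,180:380],None,fx=4,fy=4,interpolation=cv2.INTER_CUBIC)[:,:,::-1])
for q in('rail','glue','sander','tape'): print(q,[np.round(world('top',x['centre']),3) for x in vision.tip_of('top',q)[:1]])
E
```

```text
t: 11.5
tool_pos: [0.6206, 0.0803, 0.0543]
ee_rot: [-0.0, 0.988, 0.154, 0.001]
wrist_force: [1.4, 1.5, 3.5]
width: -0.001
grip_force: 1.5
t 11.50 idx 8.01 rad err mm -0.0 z 0.0543 F [1.4 1.5 3.5]
tilt [ 1.6e-03  7.0e-04 -1.0e+00] yaw 17.748768257507013
[-0.0005, 0.0001, 0.0003]
[ 0.5352 -0.0156  0.0566] 157.5
[0.5693 0.036  0.0541] 139.7
[ 0.5216 -0.1081  0.0553] 184.4
[0.6213 0.0771 0.0549] 120.4
[ 0.5211 -0.0744  0.0602] 174.8
[ 0.526  -0.1391  0.0597] 193.4
[0.5903 0.058  0.0528] 130.9
[0.5486 0.0142 0.0557] 148.2
[ 0.5264 -0.0482  0.0576] 167.1
[ 0.6313 -0.042   0.0129] 150.5
rail [array([ 0.56 , -0.027,  0.03 ])]
glue [array([ 0.632, -0.042,  0.016])]
sander []
tape [array([ 0.415, -0.065,  0.003])]
```

View pics/end.png

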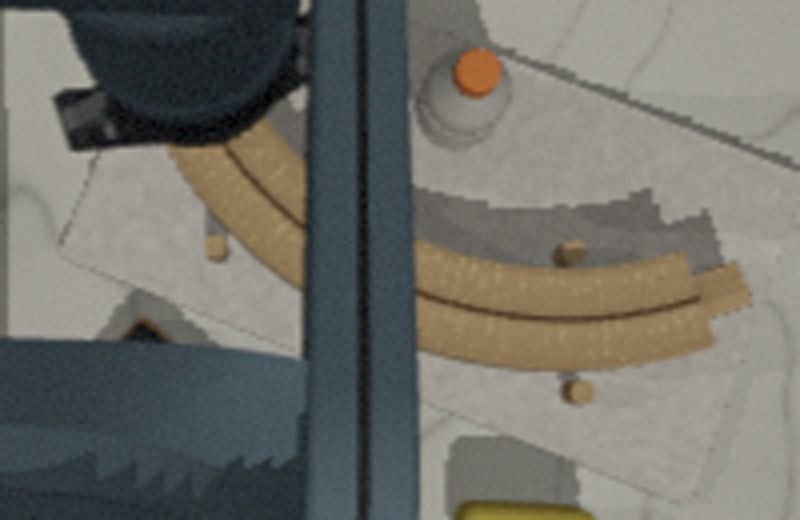

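The rail looks unmoved (shoulder still at (700,298)) and the bottle is in the same place. The tips rest at seam8 with 3.5 N, so I hand in.

```bash
python3 -c "
from station import ticket
print(ticket.close_job())"
```

```text
the job is handed in; nothing more can be done
None
```

I traced the seam from the tenon end to the plain end at about 2–4.5 N of downward force and handed the job in with the shut fingertips resting at the plain end at 3.5 N; the rail, glue bottle and tape measure had not moved, and though the arm hid the sanding block in the last picture, it was undisturbed just before.

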